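# Seal the furnace's boat inlet and run the boat home

## Task

Get the boat inlet of the small tube furnace ready for a burn, using only pushes of the fingertips: push the open hatch down shut on its block, then swing the clamp bar across the shut hatch until it stops at its keeper, and only then push the boat rod by the black disc on its end all the way home into the block. Push gently and grip nothing; do not touch the quartz tube, leave the small things around the unit standing or lying where they are, and finish with the hand clear.

Things in the scene. Friction and masses are not known exactly. Their poses are not given: they have to be found in the camera images.
- inlet_unit: boat inlet unit with its furnace, one fixed piece on a dark base plate 120 x 415 mm. Origin on the bench under the centre of the inlet block; own x away from the robot, own y left along the rod, z up; turned a little about z. The aluminium block: x -45..45, y -68..68, top z = 118 mm, an open well 44 x 84 mm in its top. Rod gland on its left face, to y = 96 mm. Rod and tube axis: x = 0, z = 88 mm
- furnace_top (a point): centre of the top of the white furnace box, z = 170 mm; the box measures x 146, y 160 mm and stands at the right end of the unit, y -305..-143 mm in the unit's frame
- keeper (a point): top of the clamp's keeper on the block, in the unit's frame x = 14, y = -53.5, z = 148 mm: a stop post of 10 mm diameter with a small hook towards the robot (x -6..18, y -57..-50, z 143..148 mm) under which the clamp bar runs
- quartz_tube (a point): clear quartz tube between block and furnace, 33 mm in diameter, 70 mm long, along the unit's -y; centre on its axis, 113 mm to the right of the unit's origin, 88 mm up. Fragile: not to be touched
- hatch (a joint): hatch angle, rad: 0 = shut flat on the block, 1.57 = upright; starts at 1.45 to 1.75. Hinged along the unit's y on the far side of the block, so it closes towards the robot and down. Stiff hinge (friction 0.09 N m): it stays where it is left, does not fall or spring back; about 3 N at the lip moves it. It seats on a rubber seal
- hatch_hinge (a point): middle of the hatch's hinge line, on the unit at x = +36, y = 0, z = 122 mm
- hatch_lip (a point): middle of the hatch's free edge on its outer face (the upper face when shut): tip of a finger lip 34 mm wide, 18 mm long. 83 mm from the hinge line; the outer face is 5 mm off the hinge line. The hatch is an aluminium plate 64 x 94 x 8 mm plus the lip, with a round boss (22 mm across, 4 mm high) in mid outer face. Shut: outer face at z = 127 mm, boss top 131 mm
- clamp (a joint): angle of the clamp bar about its upright pivot, rad: 0 = across the hatch, stopped at the keeper (bar along the unit's -y); 1.57 = bar pointing along the unit's -x, off the hatch. Starts at 1.7 to 2.4, off the hatch to the front and left. Seen from above it closes anticlockwise. Friction 0.08 N m, stays where it is left; the stop has a rubber sleeve
- clamp_pivot (a point): pivot of the clamp bar at the top of the block, on the unit at x = 0, y = +57, z = 118 mm
- clamp_knob (a point): centre of the top of the small black upright knob at the free end of the clamp bar, 125 mm from the pivot, top at z = 170 mm. The knob is 16 mm across and stands 30 mm up from the bar; the bar is a steel flat 16 mm wide, at z 132..140 mm
- boat_rod (a joint): travel of the boat rod into the unit, m: 0 = fully drawn out, 0.15 = home (its collar meets a rubber washer on the gland). Starts at 0 to 0.04. It slides along the unit's -y against 2.5 N of friction and stays where it is left
- rod_knob (a point): centre of the outer (left) face of the black disc on the end of the boat rod, 88 mm up; the disc is 36 mm across and 13 mm thick. It lies at y = 279 mm minus the travel in the unit's frame. The steel rod, 8 mm thick, carries a white ceramic boat at its other end, under the hatch
- spare_boat: loose white ceramic combustion boat, 20 x 74 x 13 mm, lying on the bench before the unit; origin under its centre
- vial: loose capped glass vial, 27 mm across, 58 mm high, standing before the furnace; origin under its centre
- tweezers: loose steel tweezers, 223 mm long, 9 mm high, lying before the unit; origin under their centre
- dropper: loose glass dropper bottle, 29 mm across, 84 mm high, standing before the rod; origin under its centre
There are look-alikes about, which are no part of the job. Leave any red look-alike of the dropper alone.

How it is judged:
On the way, in this order (a step that is already met when the one before it is completed fails the run):
1. the hatch is pushed shut (value of joint hatch below 0.05 rad), for 0.2 s.
2. the clamp bar is swung across the shut hatch to its stop (value of joint hatch below 0.05 rad and value of joint clamp below 0.12 rad), for 0.2 s.
3. the boat rod is pushed home (all of step 2 and value of joint boat_rod above 0.145 m), for 0.2 s.
At the end, for the whole second after the job is handed in: hatch shut (within 0.05 rad), clamp bar across it at its keeper (within 0.12 rad), boat rod home (within 5 mm of its stop), the loose things at rest (all of step 3 and linear speed of each of spare_boat, vial, tweezers, dropper below 0.02 m/s); the robot touches nothing.
It fails at once if the boat is run towards the furnace (rod past 60 mm) while the hatch is open or unclamped (value of joint boat_rod above 0.06 m and (value of joint hatch above 0.1 rad or value of joint clamp above 0.2 rad)).
It fails at once if the clamp bar is swung over the block (below 0.9 rad) while the hatch stands open (value of joint clamp below 0.9 rad and value of joint hatch above 0.2 rad).
It fails at once if the quartz tube is touched (contact force between any of the fingers, the arm and quartz_tube above 1 N).
It fails at once if the unit or a part of it is gripped, or pushed harder than 35 N (contact force between the fingers and inlet_unit above 35 N).
It fails at once if a loose thing near the unit is lifted, carried or shifted by more than 20 mm (distance of any of spare_boat, vial, tweezers, dropper from where it was at the start of the episode above 0.02 m).
It also fails if it takes over 70 s, if anything falls off the work surface, if the arm or the gripper's body presses on something with over 40 N, if the wrist force passes 120 N, or if a joint passes its speed limit or range.

## Robot

A 6-joint arm with a two-finger parallel gripper is mounted at the origin on the work surface; the furniture and walls round the work are solid. World frame = base frame: x ahead of the robot, y to its left, z up, the work surface at z = 0. Lengths are in m, angles in rad, forces in N, time in s.
With the tool pointing down it reaches from about 0.425 to 0.925 m from the base axis. Payload 12.5 kg.
Tool frame: the origin (TCP) lies where the fingers leave the gripper's body, on its centre line; the fingertips stand 73 mm ahead of it and the grasp point (between the pads) lies 54 mm ahead of it; z points along the fingers, y is the line along which they close (so a half turn about z gives the same grasp; the last joint's range is limited). The gripper opens to 85 mm and grips with 20 to 120 N. Pads are 22 mm wide; open, the fingers measure 114 mm over their backs; the gripper's body (76 mm by 85 mm) begins 54 mm behind the grasp point. The pads swing forward as they close: fully open they stand 13 mm farther back than shut.
Start: joints at [1.106, 0.491, 1.559, -0, 1.092, -0.106], TCP at [0.219, 0.585, 0.304] pointing down, gripper open.
Joint ranges: [-3.1, 3.1], [-0.84, 2.19], [0.05, 2.79], [-1.13, 4.28], [0.06, 2.93], [-2.69, 2.69]. Speed limits (rad/s): [2.22, 2.22, 2.79, 3.14, 3.14, 3.14].

## Interface

Orientations are given as a unit quaternion [x, y, z, w].
In Python, from cell import arm gives the robot as it stands.
- The arm moves only by the tool play_rows, never from a script. Its argument "plan" is a list that holds one entry, the list of rows, each a list of 5 numbers: the shift along the tool's x, y, z in mm, then the turn about the tool's z in rad, then the closure, from 0 (fully open) to 1 (shut). A call has exactly 8 rows; each row shifts and turns the commanded pose from where the row before left it, along the tool's axes as they then stand; what a row does not reach is not made up. A row lasts 1/8 s, in which the tool goes at most 62.5 mm and 10.7 degrees, less where a joint would pass 70% of its speed; a pose out of reach is approached as far as the arm can. A call with a gripper value outside its range is refused whole. The fingers move at their own pace and stop on an object; the grip force is fixed at half the most. Time passes only in rows, so rows that do not move let the fingers close, or fill a call up. It gives the time, the measured TCP pose, the force, the opening and the grip force at its end, in the units of the state.
- arm.read_state(): the state, without advancing time (a new reading comes with each control period).
- arm.get_image(name): name is "side" or "top"; returns (picture, depth): 400x640x3 uint8, red, green, blue; 400x640 float32, m along the optical axis (not along the pixel's ray), 0 where there is no reading.
- arm.camera_model(name): a dict with "vfov" (degrees; the focal length in pixels is half the picture's height over the tangent of half this angle, whatever the lens; pixels are square), "cx", "cy" (the principal point, pixels), "xyz" and "orientation" of the camera in the world. Camera axes: x right, y down, z forward; pixel columns grow to the right and rows downward; lengths in m; the calibration is good to about 2 mm. A picture is of the moment at which its call begins. camera_model takes no time and is no camera call.
- arm.job_done(): hands the job in; it is judged then, once.
Trained networks look in the newest picture that a camera, given by its name, has taken for a name from the list of things; names that differ only in an ending like _2 or _b are one class to them, and where a whole thing is asked for, a point or a joint stands for the part that bears it (a point fixed in the world has none). Each returns a list of dicts, best first, with "score" (0 to 1); they miss things now and then, are a little off and sometimes report something else, mostly with a low value. They report only what shows in the picture. A call takes as long as a camera call. They do not tell look-alikes from the thing itself.
- arm.recognise(camera, label): "position" ([x, y, z] in m, in world coordinates, good to about 4 mm: the middle of the surface that is visible of it).
- arm.cut_out(camera, label): "pixels" (400x640 bool, what is visible of it).
- arm.place_of(camera, label): "position" ([x, y, z] in m, in world coordinates, good to about 4 mm: a listed point, or the origin of a listed thing).
The state is a dict: "time": time; "qpos": joint angles; "joint_vel": joint speeds; "tau": joint torques, N m; "eef_pos": TCP position; "tool_rot": TCP orientation; "force": force on the tool from outside, world axes, zero at the start; "moment": the same for the moment, N m; "finger_gap": finger opening in m; "gripper_force": force on a finger pad.
Only numpy, scipy, OpenCV 4.12 (cv2) and the standard library are available. Lean on these libraries where they do the work, as an engineer would, in place of code of your own. Each camera call takes 0.05 s, during which the arm holds its last target. There are 200 camera calls.

## Working session

There is one attempt and no reset: what is moved stays moved. The work goes in short steps, Python scripts to look and compute and a tool call to move; the robot and the scene stay as the last step left them, time stands still between calls to the robot, and variables do not carry over. Pictures are saved under pics/ and viewed, at most 10 in all, crops included, and the job is handed in when it is done.

Besides the shell and the picture viewer there is one more tool, called after "Call:" as a command line: name --argument value ..., lists and objects as JSON in quotes. play_rows: Moves the arm, as the interface text tells. Its arguments: {"type":"object","properties":{"plan":{"type":"array","items":{"type":"array","items":{"type":"array","items":{"type":"number"}}}}},"required":["plan"]}

```bash
ls; mkdir -p pics; cat > h.py <<'E'
import numpy as np, cv2
from scipy.spatial.transform import Rotation as R
from cell import arm
def save(cam,fn):
    p,d=arm.get_image(cam); cv2.imwrite(fn,p[:,:,::-1]); np.save('/tmp/d_%s.npy'%cam,d); return p,d
def proj(cam,P):
    m=arm.camera_model(cam); f=200/np.tan(np.radians(m['vfov'])/2)
    c=R.from_quat(m['orientation']).inv().apply(np.atleast_2d(P)-np.array(m['xyz']))
    return np.c_[m['cx']+f*c[:,0]/c[:,2], m['cy']+f*c[:,1]/c[:,2]]
E
python3 - <<'E'
from h import *
import numpy as np
np.set_printoptions(precision=3,suppress=True)
for c in('side','top'):
    save(c,'pics/%s0.png'%c); m=arm.camera_model(c); print(c,m)
    for n in ['inlet_unit','furnace_top','keeper','hatch_hinge','hatch_lip','clamp_pivot','clamp_knob','rod_knob','spare_boat','vial','tweezers','dropper']:
        r=arm.place_of(c,n)
        print(n,[(np.round(x['position'],3).tolist(),round(x['score'],2),proj(c,x['position'])[0].round().tolist()) for x in r[:3]])
s=arm.read_state(); print(s)
E
```

```text
pics
side {'vfov': 57.63361891215116, 'cx': 315.1903193137426, 'cy': 204.6944142409098, 'xyz': array([ 0.139, -0.683,  0.404]), 'orientation': array([ 0.791, -0.196,  0.156, -0.558])}
inlet_unit [([0.599, 0.019, -0.001], 0.81, [335.0, 248.0])]
furnace_top [([0.593, -0.21, 0.173], 0.96, [402.0, 212.0])]
keeper [([0.618, -0.036, 0.15], 0.63, [358.0, 196.0])]
hatch_hinge [([0.635, 0.019, 0.121], 0.84, [349.0, 200.0])]
hatch_lip [([0.636, 0.019, 0.207], 0.85, [352.0, 166.0])]
clamp_pivot [([0.6, 0.079, 0.119], 0.7, [325.0, 196.0])]
clamp_knob [([0.481, 0.097, 0.172], 0.77, [280.0, 179.0])]
rod_knob [([0.607, 0.266, 0.086], 0.6, [295.0, 189.0])]
spare_boat [([0.492, -0.074, 0.002], 0.73, [316.0, 272.0]), ([0.485, 0.098, 0.174], 0.37, [281.0, 178.0])]
vial [([0.466, -0.146, 0.002], 0.78, [322.0, 292.0]), ([0.636, 0.018, 0.124], 0.58, [350.0, 199.0])]
tweezers [([0.406, 0.026, 0.001], 0.51, [262.0, 262.0]), ([0.456, 0.232, 0.0], 0.28, [252.0, 227.0])]
dropper [([0.522, 0.22, -0.003], 0.65, [276.0, 226.0]), ([0.459, 0.235, -0.0], 0.63, [253.0, 227.0]), ([0.483, 0.096, 0.174], 0.28, [281.0, 1
[... 630 characters left out ...]
, 0.42, [420.0, 167.0])]
spare_boat [([0.493, -0.065, -0.004], 0.66, [356.0, 213.0])]
vial []
tweezers [([0.406, 0.03, -0.005], 0.63, [323.0, 243.0])]
dropper [([0.455, 0.235, 0.002], 0.54, [252.0, 224.0]), ([0.522, 0.214, 0.002], 0.46, [260.0, 201.0])]
{'time': 1.3, 'qpos': array([ 1.106,  0.491,  1.559, -0.   ,  1.092, -0.106]), 'joint_vel': array([-0.   ,  0.001,  0.001,  0.001, -0.001,  0.001]), 'tau': array([  0.003, -61.828, -26.184,  -0.   ,   0.001,   0.   ]), 'eef_pos': array([0.219, 0.585, 0.304]), 'tool_rot': array([0.178, 0.984, 0.   , 0.   ]), 'force': array([-0.584,  0.61 ,  0.367]), 'moment': array([0.039, 0.013, 0.042]), 'gripper_force': 0.0, 'finger_gap': 0.0853611101183562}
```

View pics/side0.png

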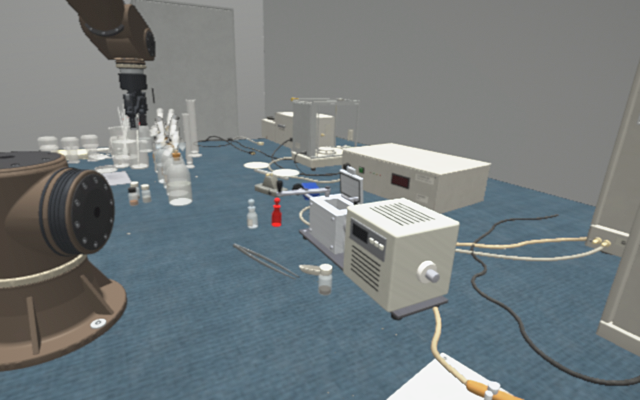

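View pics/top0.png

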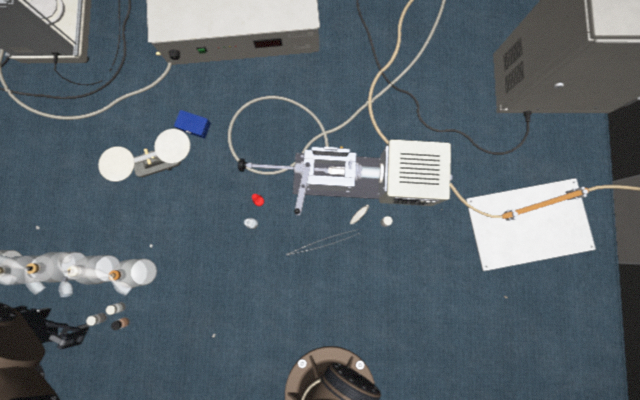

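The side and top views show the hatch upright at side (350,185) and top (330,152). What could be mistaken in the top view:
- **Rod disc:** black disc at (240,165), against the black gripper and lids further left and the bottle cap at (30,268).
- **Clamp knob:** (297,211), against the pivot end at (309,165).
- **Dropper:** clear one at (250,223). The red look-alike at (258,200) is to be left alone.

I choose the parts by the description and check them in one crop.

```bash
python3 - <<'E'
from h import *
from scipy.optimize import least_squares
np.set_printoptions(precision=4,suppress=True)
loc={'inlet_unit':(0,0),'furnace_top':(0,-.224),'keeper':(.014,-.0535),'hatch_hinge':(.036,0),'clamp_pivot':(0,.057),'quartz_tube':(0,-.113)}
obs=[]
other={}
for k in range(2):
  for c in('side','top'):
    if k==0: p,d=save(c,'pics/%s1.png'%c)
    else: arm.get_image(c)
    for n in list(loc)+['rod_knob','clamp_knob','hatch_lip']:
        r=arm.place_of(c,n)
        if r and r[0]['score']>.5:
            P=r[0]['position']
            if n in loc: obs.append((n,P))
            else: other.setdefault(n,[]).append(P)
L=np.array([loc[n] for n,_ in obs]);W=np.array([p[:2] for _,p in obs])
rot=lambda t:np.array([[np.cos(t),-np.sin(t)],[np.sin(t),np.cos(t)]])
f=lambda v:(L@rot(v[2]).T+v[:2]-W).ravel()
s=least_squares(f,[.6,.02,0],loss='soft_l1',f_scale=.004); print(s.x, np.c_[f(s.x).reshape(-1,2)*1000].round(1).tolist())
for n,P in other.items():
    P=np.array(P); print(n,P.tolist(), 'local',((P[:,:2]-s.x[:2])@rot(s.x[2])).round(4).tolist())
np.save('/tmp/unit.npy',s.x)
p=cv2.imread('pics/top1.png')[120:250,220:470]; a=cv2.resize(p,None,fx=3.2,fy=3.2,interpolation=2); cv2.imwrite('pics/crop1.png',a)
E
```

```text
[ 0.6012  0.0179 -0.0266] [[1.6, -1.6], [-0.6, 3.9], [-4.3, -2.1], [1.6, -1.7], [2.9, -3.7], [-0.8, -1.2], [0.7, 1.6], [-0.7, 3.4], [-2.5, 3.7], [-3.2, 2.7], [-0.7, -1.4], [117.6, -76.4], [1.5, 3.4], [-3.3, -0.3], [1.4, -4.6], [2.1, -0.6], [4.7, 3.3], [-1.0, 1.7], [-3.3, 2.2], [-1.5, -3.4]]
clamp_knob [[0.4809, 0.0976, 0.1734], [0.4796, 0.0968, 0.1728], [0.4839, 0.0972, 0.1741], [0.4809, 0.097, 0.1699]] local [[-0.1224, 0.0764], [-0.1237, 0.0756], [-0.1194, 0.0761], [-0.1224, 0.0758]]
hatch_lip [[0.6359, 0.0191, 0.2069], [0.6337, 0.015, 0.2041], [0.6335, 0.0179, 0.2047], [0.6375, 0.0175, 0.2034]] local [[0.0346, 0.0021], [0.0326, -0.0021], [0.0323, 0.0008], [0.0363, 0.0005]]
rod_knob [[0.6071, 0.2624, 0.0853], [0.6071, 0.2661, 0.0882], [0.6047, 0.2653, 0.0866]] local [[-0.0006, 0.2445], [-0.0007, 0.2482], [-0.0031, 0.2474]]
```

View pics/crop1.png

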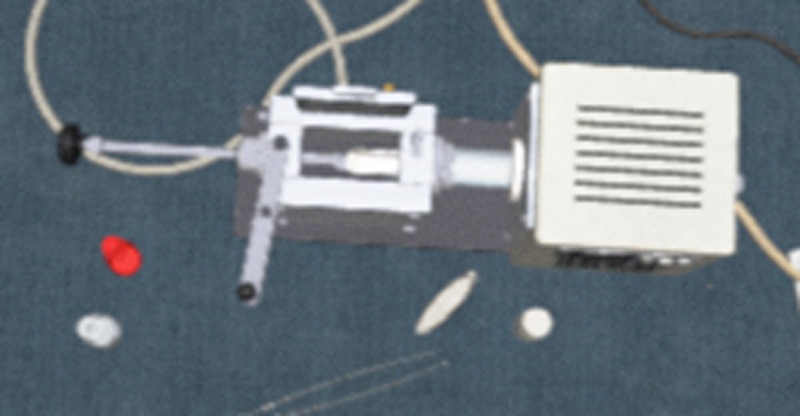

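The crop shows the rod disc at (70,143), the clamp knob at (247,291), the upright hatch at (345,98) and the red bottle at (122,255), matching my choice. I start moving: up, turned square to the unit, fingers shut.

Call:
play_rows --plan '[[[0,0,-25,-0.165,1],[0,0,-25,-0.165,1],[-5,-56,0,0,1],[-5,-56,0,0,1],[-5,-56,0,0,1],[-5,-56,0,0,1],[-45,-20,0,0,1],[-50,-20,0,0,1]]]'

```text
time: 4.3
eef_pos: [0.3276, 0.317, 0.3547]
tool_rot: [0.014, 1.0, 0.001, 0.001]
force: [0.2, 1.4, -0.1]
finger_gap: 0.0001
gripper_force: 0.0
```

Call:
play_rows --plan '[[[-45,-36,0,0,1],[-46,-36,0,0,1],[-46,-36,0,0,1],[-46,-36,0,0,1],[-46,-36,0,0,1],[-46,-36,0,0,1],[-46,-36,0,0,1],[-44,-36,0,0,1]]]'

```text
time: 5.3
eef_pos: [0.6847, 0.0181, 0.3539]
tool_rot: [0.014, 1.0, 0.0, 0.0]
force: [-0.1, 1.9, 0.2]
finger_gap: 0.0
gripper_force: 0.0
```

```bash
python3 - <<'E'
from h import *
p,d=save('side','pics/side2.png')
s=arm.read_state(); e=np.array(s['eef_pos']); print(e,s['tool_rot'])
print(proj('side',[e,e-[0,0,.073],e-[0,0,.086]]))
cv2.imwrite('pics/crop2.png',cv2.resize(cv2.imread('pics/side2.png')[60:260,240:440],None,fx=3,fy=3,interpolation=2))
E
```

```text
[0.68820484 0.01362911 0.35274634] [ 1.59275431e-02  9.99872798e-01 -6.28525812e-04  5.52595519e-04]
[[375.65178059 103.2984215 ]
 [373.13412988 134.91937632]
 [372.70027354 140.36848476]]
```

View pics/crop2.png

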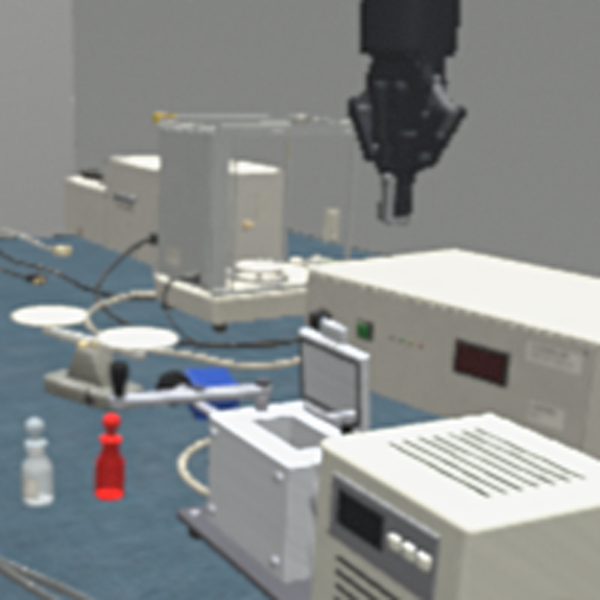

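The crop shows the shut fingertips at crop (395,222), which matches the 73 mm projection, behind the upright hatch at (335,375). Next I go down behind the hatch.

Call:
play_rows --plan '[[[0,0,20,0,1],[0,0,25,0,1],[0,0,25,0,1],[0,0,15,0,1],[10,0,0,0,1],[10,0,0,0,1],[8,0,0,0,1],[0,0,0,0,1]]]'

```text
time: 6.35
eef_pos: [0.6549, 0.0205, 0.2699]
tool_rot: [0.014, 1.0, 0.0, 0.001]
force: [0.1, -0.4, -0.5]
finger_gap: 0.0001
gripper_force: 0.0
```

Call:
play_rows --plan '[[[8,0,3,0,1],[10,0,1.5,0,1],[10,0,2,0,1],[8,0,3.5,0,1],[8.5,0,3.5,0,1],[7,0,5.5,0,1],[7,0,6,0,1],[4.5,0,5.5,0,1]]]'

```text
time: 7.35
eef_pos: [0.5919, 0.0223, 0.2379]
tool_rot: [0.014, 1.0, 0.0, -0.0]
force: [0.1, -0.4, 1.6]
finger_gap: -0.0
gripper_force: 0.5
```

Call:
play_rows --plan '[[[4,0,6,0,1],[3.5,0,6,0,1],[3,0,6,0,1],[2,0,6,0,1],[1.5,0,6,0,1],[0.5,0,5,0,1],[0,0,3,0,1],[0,0,0,0,1]]]'

```text
time: 8.35
eef_pos: [0.5779, 0.0227, 0.2002]
tool_rot: [0.014, 1.0, 0.0, -0.0]
force: [-0.1, 0.3, -0.8]
finger_gap: -0.0002
gripper_force: 0.0
```

```bash
python3 - <<'E'
from h import *
p,d=save('side','pics/side3.png')
s=arm.read_state(); print(s['eef_pos'],s['force'])
for n in('hatch_lip','clamp_knob'): print(n,[(x['position'],x['score']) for x in arm.place_of('side',n)[:2]])
cv2.imwrite('pics/crop3.png',cv2.resize(cv2.imread('pics/side3.png')[120:260,240:440],None,fx=4,fy=4,interpolation=2))
E
```

```text
[0.57800118 0.02264488 0.20034288] [-0.6488845   0.43093932  0.81430462]
hatch_lip [([0.5568, 0.0211, 0.1273], 0.77), ([0.4808, 0.0968, 0.1741], 0.2)]
clamp_knob [([0.4832, 0.0962, 0.1739], 0.8)]
```

View pics/crop3.png

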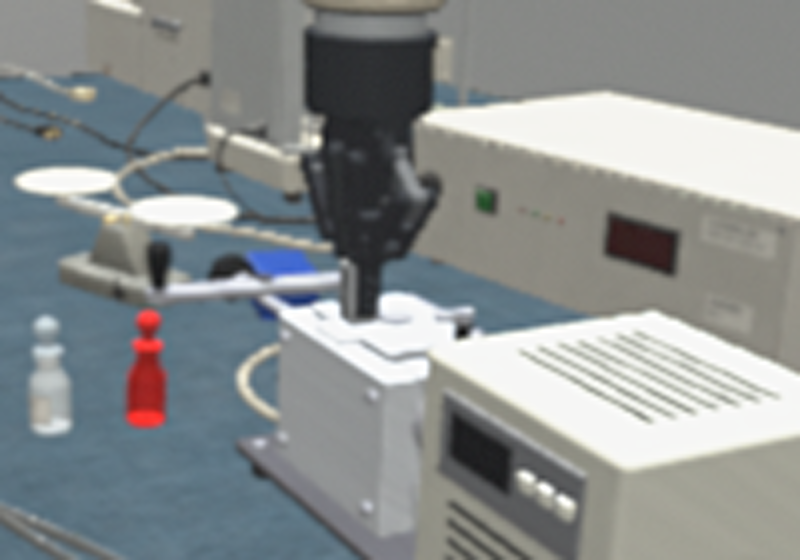

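The hatch is down, with the lip at crop (355,315) under the fingertip. I press lightly onto the seal and watch the force.

Call:
play_rows --plan '[[[0,0,1,0,1],[0,0,0,0,1],[0,0,1,0,1],[0,0,0,0,1],[0,0,0,0,1],[0,0,0,0,1],[0,0,0,0,1],[0,0,0,0,1]]]'

```text
time: 9.5
eef_pos: [0.578, 0.0227, 0.1995]
tool_rot: [0.014, 1.0, -0.0, 0.001]
force: [-3.4, 0.3, 12.0]
finger_gap: -0.0003
gripper_force: 6.3
```

Call:
play_rows --plan '[[[0,0,-33,0,1],[0,0,-34,0,1],[24,27,0,0,1],[25,27,0,0,1],[25,27,0,0,1],[24,27,0,0,1],[0,0,20,0,1],[0,0,19,0,1]]]'

```text
time: 10.5
eef_pos: [0.4828, 0.1339, 0.2262]
tool_rot: [0.014, 1.0, 0.0, 0.0]
force: [-0.3, 0.3, 0.1]
finger_gap: 0.0001
gripper_force: 0.0
```

```bash
python3 - <<'E'
from h import *
p,d=save('side','pics/side4.png');save('top','pics/top4.png')
s=arm.read_state(); print(s['eef_pos'],s['force'])
for n in('hatch_lip','clamp_knob'):
  for c in('side','top'):print(n,[(x['position'],x['score']) for x in arm.place_of(c,n)[:2]])
e=np.array(s['eef_pos'])-[0,0,.073]; print(proj('side',[e]),proj('top',[e]))
a=cv2.resize(cv2.imread('pics/side4.png')[120:260,240:400],(640,560),interpolation=2)
cv2.imwrite('pics/crop4.png',a)
E
```

```text
[0.48245233 0.13348651 0.22504019] [ 0.30813524 -0.15720265 -0.07554657]
hatch_lip [([0.5574, 0.0197, 0.1256], 0.82)]
hatch_lip []
clamp_knob [([0.4804, 0.0948, 0.175], 0.74), ([0.4677, -0.1495, -0.001], 0.68)]
clamp_knob []
[[274.21438982 183.14768715]] [[282.76253225 209.79495328]]
```

View pics/crop4.png

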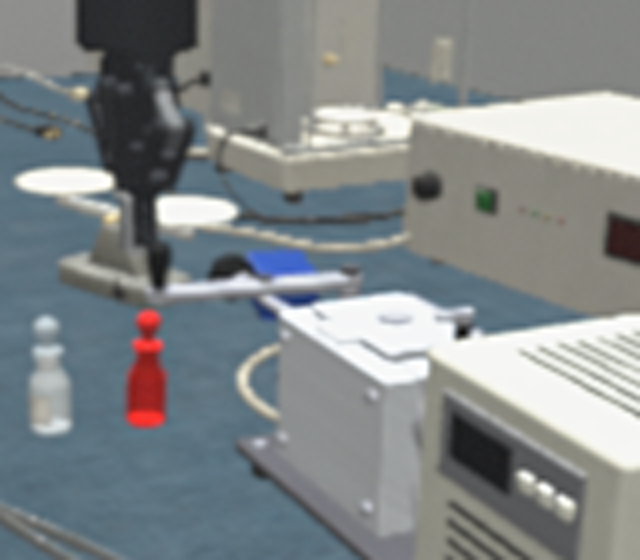

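The hatch lies flat at crop (390,325), and the fingertips are just beyond the knob at (158,265). Now I swing the clamp.

Call:
play_rows --plan '[[[0,-14,0,0,1],[3,-14,0,0,1],[2,-14,0,0,1],[0.5,-12,0,0,1],[0,-12,0,0,1],[-2,-12,0,0,1],[-2.5,-12,0,0,1],[-4,-12,0,0,1]]]'

```text
time: 11.8
eef_pos: [0.4832, 0.0306, 0.2263]
tool_rot: [0.014, 1.0, 0.0, -0.0]
force: [0.0, 1.3, -0.0]
finger_gap: 0.0003
gripper_force: 0.3
```

```bash
python3 - <<'E'
from h import *
p,d=save('side','pics/side5.png')
s=arm.read_state(); print(s['eef_pos'],s['force'])
u=np.load('/tmp/unit.npy');c_,s_=np.cos(u[2]),np.sin(u[2]);Rm=np.array([[c_,-s_],[s_,c_]])
print('local',(s['eef_pos'][:2]-u[:2])@Rm)
for n in('hatch_lip','clamp_knob'):
  print(n,[(x['position'],(x['position'][:2]-u[:2])@Rm,x['score']) for x in arm.place_of('side',n)[:2]])
E
```

```text
[0.48375886 0.02966297 0.22632111] [ 0.05395127 -0.67435657 -0.32978583]
local [-0.11771851  0.00858587]
hatch_lip [([0.5559, 0.02, 0.1275], array([-0.04534578,  0.00084597]), 0.75)]
clamp_knob [([0.4977, 0.0115, 0.1771], array([-0.10329899, -0.0091997 ]), 0.5)]
```

Call:
play_rows --plan '[[[-5,-11,0,0,1],[-6,-11,0,0,1],[-7,-10,0,0,1],[-9,-10,0,0,1],[-10,-9,0,0,1],[-11,-8,0,0,1],[-13,-7,0,0,1],[-10,-4,0,0,1]]]'

```text
time: 12.95
eef_pos: [0.553, -0.0411, 0.2263]
tool_rot: [0.014, 1.0, 0.0, 0.0]
force: [0.2, 0.0, 0.2]
finger_gap: -0.0
gripper_force: 0.3
```

```bash
cat > chk.py <<'E'
from h import *
import sys
for c in('side','top'):
  arm.get_image(c)
  s=arm.read_state()
  u=np.load('/tmp/unit.npy');c_,s_=np.cos(u[2]),np.sin(u[2]);Rm=np.array([[c_,-s_],[s_,c_]])
  print('local',(s['eef_pos'][:2]-u[:2])@Rm,s['eef_pos'][2],s['force'])
  for n in('hatch_lip','clamp_knob','rod_knob'):
    print(n,[(x['position'],(x['position'][:2]-u[:2])@Rm,x['score']) for x in arm.place_of(c,n)[:2]])
E
python3 chk.py
```

```text
local [-0.0457567  -0.06058833] 0.22632142131475186 [-0.65793609 -0.12973563  0.06544829]
hatch_lip [([0.5602, 0.0206, 0.1275], array([-0.04106327,  0.00156018]), 0.71), ([0.4924, -0.0751, 0.0024], array([-0.10629273, -0.09591006]), 0.21)]
clamp_knob [([0.5746, -0.047, 0.1737], array([-0.02486956, -0.0656327 ]), 0.49)]
rod_knob [([0.6083, 0.2607, 0.0875], array([0.00063073, 0.24285508]), 0.6)]
local [-0.04776421 -0.05967766] 0.2263097006305105 [-0.34107584 -0.41434262  0.09714047]
hatch_lip []
clamp_knob []
rod_knob [([0.6095, 0.2647, 0.0855], array([0.00172387, 0.2468856 ]), 0.74)]
```

Call:
play_rows --plan '[[[-7,-3,0,0,1],[-7,-2,0,0,1],[-5,-2,0,0,1],[-4,-1,0,0,1],[-3,0,0,0,1],[-2,0,0,0,1],[-1,0,0,0,1],[0,0,0,0,1]]]'

```text
time: 14.35
eef_pos: [0.5802, -0.0494, 0.2263]
tool_rot: [0.014, 1.0, 0.0, -0.001]
force: [-5.1, -1.6, 1.0]
finger_gap: 0.0002
gripper_force: 2.5
```

Call:
play_rows --plan '[[[-1,0,0,0,1],[0,0,0,0,1],[-0.5,0,0,0,1],[0,0,0,0,1],[0,0,0,0,1],[0,0,0,0,1],[5,0,0,0,1],[20,0,-20,0,1]]]'

```text
time: 15.35
eef_pos: [0.5573, -0.0487, 0.2455]
tool_rot: [0.014, 1.0, 0.0, -0.001]
force: [0.4, 0.9, 0.2]
finger_gap: 0.0001
gripper_force: 0.0
```

```bash
python3 chk.py; python3 - <<'E'
from h import *
save('top','pics/t6.png');save('side','pics/s6.png')
a=cv2.resize(cv2.imread('pics/t6.png')[120:250,220:420],(600,390),interpolation=2)
b=cv2.resize(cv2.imread('pics/s6.png')[140:240,260:400],(280,200),interpolation=2)
a[190:,:280]=b
cv2.imwrite('pics/c6.png',a)
E
```

```text
local [-0.04370334 -0.0676684 ] 0.24851603970495156 [0.31241085 0.88524407 2.93372559]
hatch_lip [([0.5547, 0.0199, 0.1268], array([-0.0465427 ,  0.00071408]), 0.6), ([0.6003, 0.0198, -0.0023], array([-0.00095618,  0.00182751]), 0.17)]
clamp_knob [([0.6023, -0.053, 0.1742], array([ 0.00298029, -0.07089349]), 0.8), ([0.5974, 0.0206, -0.0025], array([-0.00387644,  0.00255006]), 0.36)]
rod_knob [([0.6054, 0.2614, 0.0858], array([-0.00228687,  0.24347767]), 0.52), ([0.493, -0.0707, 0.0062], array([-0.10581002, -0.09149565]), 0.15)]
local [-0.04164799 -0.06786517] 0.24628607788667115 [-0.0176473  -0.02461427 -0.25458191]
hatch_lip [([0.5549, 0.0211, 0.1259], array([-0.0463747 ,  0.00191897]), 0.62), ([0.4553, 0.232, -0.0012], array([-0.15155139,  0.21009398]), 0.62)]
clamp_knob []
rod_knob [([0.6009, 0.0203, -0.0035], array([-0.0003697,  0.0023433]), 0.73), ([0.6051, 0.2669, 0.0855], array([-0.00273311,  0.24896774]), 0.71)]
```

View pics/c6.png

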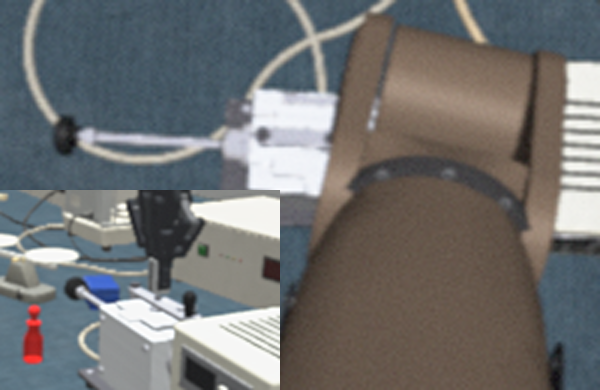

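The view shows the clamp bar across the shut hatch, with the knob at inset (190,298) by the keeper, and the rod disc at top (65,135). Next is the rod.

Call:
play_rows --plan '[[[0,0,-25,0,1],[-6,51,0,0,1],[-6,51,0,0,1],[-6,51,0,0,1],[-6,51,0,0,1],[-6,51,0,0,1],[-6,51,0,0,1],[-6,51,0,0,1]]]'

```text
time: 16.85
eef_pos: [0.6097, 0.3087, 0.271]
tool_rot: [0.014, 1.0, -0.0, -0.0]
force: [0.4, -0.5, 0.6]
finger_gap: 0.0001
gripper_force: 0.0
```

```bash
python3 chk.py
```

```text
local [0.00062694 0.29602742] 0.27077553582332636 [-3.47043946  2.39623133 -0.36770621]
hatch_lip [([0.555, 0.0205, 0.1264], array([-0.04625877,  0.00132185]), 0.7), ([0.4676, -0.1454, 0.0039], array([-0.12921329, -0.16684509]), 0.32)]
clamp_knob [([0.6057, -0.0485, 0.1759], array([ 0.00625934, -0.06630461]), 0.7)]
rod_knob [([0.6082, 0.2655, 0.0875], array([0.00040304, 0.24765072]), 0.5)]
local [0.00056989 0.28886959] 0.27084438176271425 [ 0.2809917  -0.16880727  0.94169963]
hatch_lip [([0.554, 0.0157, 0.1237], array([-0.04713069, -0.00350306]), 0.73), ([0.5986, -0.0955, 0.0897], array([ 0.0004125, -0.1134769]), 0.15)]
clamp_knob [([0.5985, -0.0452, 0.1697], array([-0.00102592, -0.06319737]), 0.79)]
rod_knob [([0.6052, 0.2661, 0.0848], array([-0.00261186,  0.24817068]), 0.75)]
```

Call:
play_rows --plan '[[[0,0,23,0,1],[0,0,23,0,1],[0,0,23,0,1],[0,0,23,0,1],[0,0,22,0,1],[0,-10,0,0,1],[0,-10,0,0,1],[0,-6,0,0,1]]]'

```text
time: 18.25
eef_pos: [0.6093, 0.2798, 0.1587]
tool_rot: [0.015, 1.0, 0.0, 0.001]
force: [-0.0, 0.8, -0.6]
finger_gap: 0.0005
gripper_force: 0.0
```

```bash
python3 chk.py|grep -v hatch; python3 - <<'E'
from h import *
save('side','pics/s7.png');save('top','pics/t7.png')
a=cv2.resize(cv2.imread('pics/s7.png')[130:240,240:400],(640,440),interpolation=2)
b=cv2.resize(cv2.imread('pics/t7.png')[130:200,210:310],(400,280),interpolation=2)
cv2.imwrite('pics/c7.png',cv2.hconcat([a[:, :400],cv2.copyMakeBorder(b,0,160,0,0,0)]))
E
```

```text
local [0.00108124 0.26158963] 0.1585448889206143 [ 0.41532899 -0.52690194  0.62081382]
clamp_knob [([0.6011, -0.0509, 0.1772], array([ 0.00172483, -0.06882617]), 0.82)]
rod_knob [([0.6051, 0.2618, 0.0878], array([-0.0025974 ,  0.24386954]), 0.54)]
local [0.00074652 0.26314242] 0.15786140303686064 [ 0.45397903  0.33590997 -0.43811513]
clamp_knob []
rod_knob [([0.6069, 0.2653, 0.0831], array([-0.00089117,  0.2474162 ]), 0.64)]
```

View pics/c7.png

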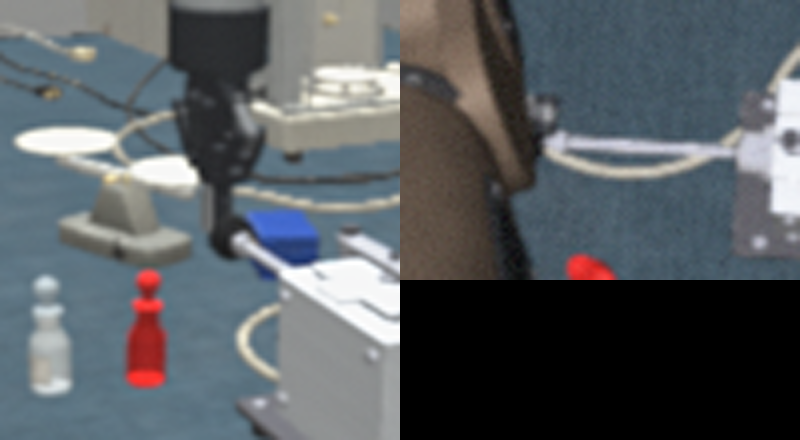

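The fingertips stand at the disc's outer face, at crop (225,240). I push the rod in steadily.

Call:
play_rows --plan '[[[0,-10,0,0,1],[0,-13,0,0,1],[0,-13,0,0,1],[0,-13,0,0,1],[0,-13,0,0,1],[0,-13,0,0,1],[0,-13,0,0,1],[0,-12,0,0,1]]]'

```text
time: 19.75
eef_pos: [0.6059, 0.18, 0.1574]
tool_rot: [0.014, 1.0, 0.0, -0.0]
force: [-1.7, 2.9, 0.4]
finger_gap: 0.0004
gripper_force: 1.4
```

```bash
python3 chk.py|grep -v hatch
```

```text
local [0.00049997 0.1610123 ] 0.15736900307465151 [ 0.72642578 -0.07928397 -0.32829074]
clamp_knob [([0.6018, -0.0526, 0.1744], array([ 0.00246982, -0.07050694]), 0.8)]
rod_knob [([0.6038, 0.1681, 0.0868], array([-0.00140362,  0.15016813]), 0.64)]
local [0.00081004 0.16294696] 0.15756520319357037 [ 0.06161876 -0.77436642  0.05134395]
clamp_knob [([0.5987, -0.0493, 0.1698], array([-0.00071689, -0.0672906 ]), 0.74)]
rod_knob []
```

Call:
play_rows --plan '[[[0,-6,0,0,1],[0,-5,0,0,1],[0,-3,0,0,1],[0,-2,0,0,1],[0,-1,0,0,1],[0,0,0,0,1],[0,0,0,0,1],[0,0,0,0,1]]]'

```text
time: 21.15
eef_pos: [0.6054, 0.1639, 0.1574]
tool_rot: [0.014, 1.0, -0.0, -0.0]
force: [-0.4, 0.5, 0.3]
finger_gap: 0.0003
gripper_force: 0.1
```

Call:
play_rows --plan '[[[0,-1,0,0,1],[0,-1,0,0,1],[0,-1,0,0,1],[0,0,0,0,1],[0,-1,0,0,1],[0,0,0,0,1],[0,0,0,0,1],[0,0,0,0,1]]]'

```text
time: 22.15
eef_pos: [0.6053, 0.1608, 0.1574]
tool_rot: [0.014, 1.0, 0.001, 0.0]
force: [-0.2, 9.4, -0.5]
finger_gap: -0.0005
gripper_force: 4.9
```

Call:
play_rows --plan '[[[0,-0.5,0,0,1],[0,-0.5,0,0,1],[0,0,0,0,1],[0,0,0,0,1],[0,0,0,0,1],[0,0,0,0,1],[0,0,0,0,1],[0,0,0,0,1]]]'

```text
time: 23.15
eef_pos: [0.6053, 0.1606, 0.1575]
tool_rot: [0.014, 1.0, 0.001, 0.0]
force: [0.5, 15.8, -1.6]
finger_gap: 0.0
gripper_force: 7.9
```

The rod is firm at its stop: the force rose to 16 N with no further travel. I back off and lift clear.

Call:
play_rows --plan '[[[0,10,0,0,1],[0,25,0,0,1],[0,25,0,0,1],[0,0,-40,0,1],[0,0,-50,0,1],[0,0,-50,0,1],[0,20,0,0,1],[0,0,0,0,1]]]'

```text
time: 24.15
eef_pos: [0.6073, 0.2398, 0.2968]
tool_rot: [0.014, 1.0, -0.0, -0.0]
force: [0.5, -0.7, -0.2]
finger_gap: 0.0
gripper_force: 0.0
```

```bash
python3 chk.py; python3 - <<'E'
from h import *
for n in ['spare_boat','vial','tweezers','dropper']:
    print(n,[(np.round(x['position'],3).tolist(),round(x['score'],2)) for x in arm.place_of('side',n)[:2]])
save('side','pics/s8.png')
cv2.imwrite('pics/c8.png',cv2.resize(cv2.imread('pics/s8.png')[130:310,230:430],(660,594),interpolation=2))
E
```

```text
local [9.64333448e-05 2.21347105e-01] 0.29612513139725605 [-0.77098166  0.16174977 -0.09114629]
hatch_lip [([0.5558, 0.0214, 0.1263], array([-0.045483  ,  0.00224282]), 0.71)]
clamp_knob [([0.6009, -0.0495, 0.1776], array([ 0.00148765, -0.06743199]), 0.53)]
rod_knob [([0.6008, 0.1471, 0.0881], array([-0.00384376,  0.12909574]), 0.53)]
local [0.00046703 0.22066019] 0.296297650622578 [-0.2251923   0.18211252 -0.49419411]
hatch_lip [([0.5543, 0.017, 0.1251], array([-0.04686539, -0.00219554]), 0.73)]
clamp_knob [([0.601, -0.0483, 0.1729], array([ 0.00155568, -0.06622975]), 0.6)]
rod_knob [([0.6015, 0.147, 0.0857], array([-0.00314135,  0.1290144 ]), 0.42)]
spare_boat [([0.603, 0.15, 0.086], 0.7), ([0.495, -0.075, 0.002], 0.6)]
vial [([0.467, -0.148, 0.001], 0.88)]
tweezers [([0.408, 0.026, -0.0], 0.78)]
dropper [([0.459, 0.236, -0.001], 0.62), ([0.522, 0.22, -0.004], 0.6)]
```

View pics/c8.png

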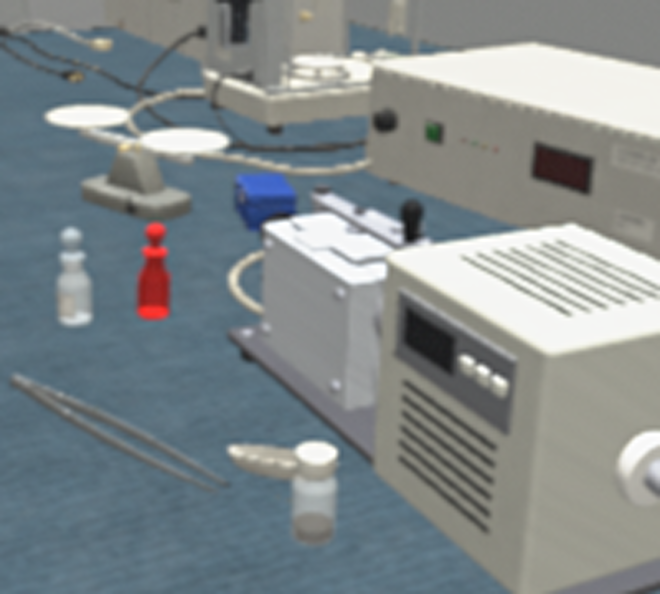

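The view shows the hatch shut at (320,235) and the clamp across it with its knob at (412,215). The rod is home, measured at y = 129 mm, and the loose things are unmoved with the hand clear.

```bash
python3 -c "
from cell import arm
print(arm.job_done())"
```

```text
the job is handed in; nothing more can be done
None
```

The job is handed in: hatch shut, clamp bar across it at its keeper, boat rod home, loose things where they were and the hand clear; the hand-in call returned no verdict.

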